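# Slide the analyser's cover over its studs and bolt it

## Robot

A 6-joint arm with a two-finger parallel gripper is mounted at the origin on the work surface. World frame = base frame: x ahead of the robot, y to its left, z up, the work surface at z = 0. Lengths are in m, angles in rad, forces in N, time in s.
With the tool pointing down it reaches from about 0.375 to 0.975 m from the base axis. Payload 3.8 kg.
Tool frame: the origin (TCP) lies at the very end of the fingers, on their centre line; the grasp point (between the pads) lies bot.grip_point_offset behind it (bot.grip_point_offset is the distance from the TCP to the grasp point, in m); z points along the fingers, y is the line along which they close (so a half turn about z gives the same grasp; the last joint's range is limited). The gripper opens to 85 mm and grips with 20 to 120 N. Pads are 22 mm wide; open, the fingers measure 114 mm over their backs; the gripper's body (76 mm by 85 mm) begins 54 mm behind the grasp point. The pads swing forward as they close: fully open they stand 13 mm farther back than shut.
Start: joints at [-1.32, 0.264, 1.604, -0, 1.274, -0.037], TCP at [0.192, -0.647, 0.231] pointing down, gripper open.
Joint ranges: [-2.63, 2.63], [-0.94, 2.18], [0.31, 2.57], [-1.31, 4.45], [0, 2.66], [-2.55, 2.55]. Speed limits (rad/s): [2.57, 2.57, 3.14, 3.14, 3.14, 3.14].

## Interface

Orientations are given as a rotation vector (axis times angle).
In Python, from workcell import bot, vision gives the robot as it stands.
- The arm moves only by the tool play_rows, never from a script. Its argument "rows" is a list of rows, each an object of numbers: "dx", "dy", "dz": the shift along the tool's x, y, z as a fraction of full scale; "roll": the turn about the tool's z as a fraction of full scale; "fingers": the closure, from 0 (fully open) to 1 (shut). In form: [{"dx": .., "dy": .., "dz": .., "roll": .., "fingers": ..}, ...]. A call has 1 to 20 rows; each row shifts and turns the commanded pose from where the row before left it, along the tool's axes as they then stand; what a row does not reach is not made up. Full scale, the value 1, is 0.04 m for a shift and 4 degrees for a turn. A row lasts 1/12 s, in which the tool goes at most 41.7 mm and 7.16 degrees, less where a joint would pass 70% of its speed; a pose out of reach is approached as far as the arm can. A call with a number of a shift or a turn outside -1 to 1 is refused whole. A call with a gripper value outside its range is refused whole. The fingers move at their own pace and stop on an object; "grip_force" is the grip in N (left out, the last holds). Time passes only in rows, so rows that do not move let the fingers close. It gives the time, the measured TCP pose, the force and the opening at its end, in the units of the state.
- bot.read_state(): the state, without advancing time (a new reading comes with each control period).
- vision.read_camera(name): name is "scene" or "side" or "wrist"; returns a dict with "pixels" (420x560x3 uint8, red, green, blue), "depth" (420x560 float32, m along the optical axis (not along the pixel's ray), 0 where there is no reading), "fx", "fy", "cx", "cy" (pixels), "distortion" ([k1, k2, p1, p2, k3] as OpenCV has them; the pictures are not rectified), "R" (3x3) and "t" (3): a world point X has camera coordinates R X + t. Camera axes: x right, y down, z forward; pixel columns grow to the right and rows downward; lengths in m; the calibration is good to about 2 mm. A picture is of the moment at which its call begins.
- bot.finish_job(): hands the job in, once; it reports no verdict.
The state is a dict: "time": time; "q": joint angles; "joint_vel": joint speeds; "joint_torque": joint torques, N m; "tool_pos": TCP position; "tcp_rot": TCP orientation; "wrist_force": force on the tool from outside, world axes, zero at the start; "torque": the same for the moment, N m; "width": opening from 0.0 (shut) to 1.0 (fully open).
Only numpy, scipy, OpenCV 4.12 (cv2) and the standard library are available. Lean on these libraries where they do the work, as an engineer would, in place of code of your own. Each camera call takes 0.05 s, during which the arm holds its last target. There are 200 camera calls.

## Task

Close up the opened analyser base: with the fingers, gently slide the loose metal cover away along its channel, never picking it up, until you feel its four holes drop over the hidden studs and it lies flat on the floor of the well. Then push the steel slide bolt fully in over the cover's edge. Leave the things around it alone.

Things in the scene. Friction and masses are not known exactly. Their poses are not given: they have to be found in the camera images.
- base_unit: Fixed low cream chassis, 320 (x) x 230 (y) mm, body 36 mm high. Origin: centre of its underside on the bench; +x: the way the cover must slide, away from the robot, turned up to 20 degrees. A 127 mm wide channel along its middle has 8 mm thick fences (inner faces y = +-63.5 mm, tops z = 66 mm, x = -90 to 160 mm). Near part: sill; far part: well with four studs, low end wall at x = 150.
- sill_edge (a point): Middle of the far edge of the channel's grey sill, on its top: x = -35, z = 52 mm in base_unit. The sill reaches from here 125 mm back to the near end. The cover rides level on the sill and the stud tops until its holes meet the studs, then drops 8 mm to the well floor.
- well_mid (a point): Point on the well's floor, x = 53, z = 44 mm in base_unit. Fixed steel studs, 12 mm thick, 7.5 mm high (bevelled tops 0.5 mm below the sill's top): near pair 48 mm apart, far pair 86 mm apart and 84 mm farther on. Their carrier is adjustable and NOT measured: the pattern's middle is up to 14 mm nearer or farther along x than this point (y = 0). It stays put during the job.
- cover: Loose aluminium plate, 140 (x) x 125 (y) x 6 mm, 0.3 to 0.6 kg. Origin: centre of its underside. 18 mm holes match the studs: near pair x = -42, y = +-24, far pair x = 42, y = +-43 mm. Starts in the channel on the sill, x along base_unit's; origin 52 mm high in base_unit while riding, 44 when home. Slides at 2 to 7 N; the studs then stop it, with 3 mm play either way.
- lip (a point): Middle of the near face of the cover's turned-up lip, the place to push: at cover x = -70 mm, z = 16 mm. The lip is 4 mm thick, 121 mm wide along y and rises to 26 mm above the cover's underside.
- bolt (a joint): Slide bolt on base_unit's +y side at its x = 50 mm. Metres: about 0 drawn out, 0.032 fully in (towards base_unit's -y). Stays where left; needs about 2 N plus 0.1 N per 10 mm/s. Bar 22 mm wide, underside z = 52 mm in base_unit: passes over the cover when that lies on the well floor, is blocked by its edge when not.
- bolt_tab (a point): Point on the middle of the bolt's upright push tab (26 mm along base_unit's x, 8 mm thick along y, z = 52 to 92 mm in base_unit), at z = 82 mm; at y = 116 mm in base_unit drawn fully out, 84 mm fully in.
- reagent_bottle: Bystander: bottle, 56 mm diameter, 100 mm tall, on the bench on the base unit's -y side. Origin: centre of its underside.
- wipe_jar: Bystander: white jar, 54 mm diameter, 65 mm tall, on the bench by the base unit's near +y corner. Origin: centre of its underside.
- tube_rack: Bystander: white open rack of sample tubes, 100 x 220 x 91 mm, on the robot's right. Origin: centre of its underside.
- screwdriver: Bystander: screwdriver, 190 mm, lying on the robot's left.
- mouse: Bystander: grey computer mouse, 105 x 60 x 30 mm, on the robot's left. Origin: centre of its underside.
Not all that is in view belongs to the job. There is more than one size of the cover; the job needs the middle-sized.

How it is judged:
By the outcome, as a careful person would: the job done as asked, in the order asked, and still so for the second after the job is handed in, with the robot touching nothing.
It also fails if it takes over 51 s, if anything falls off the work surface, if the arm or the gripper's body presses on something with over 40 N, if the wrist force passes 120 N, or if a joint passes its speed limit or range.

## Working session

There is one attempt and no reset: what is moved stays moved. The work goes in short steps, Python scripts to look and compute and a tool call to move; the robot and the scene stay as the last step left them, time stands still between calls to the robot, and variables do not carry over. Pictures are saved under pics/ and viewed, on a budget of 10 in all, crops included, one or two more only if the job needs it, and the job is handed in when it is done.

Besides the shell and the picture viewer there is one more tool, called after "Request:" in YAML: its name, and indented under it one key for each argument. play_rows: Moves the arm, as the interface text tells. Its arguments: {"type":"object","properties":{"rows":{"type":"array","items":{"type":"object","properties":{"dx":{"type":"number","minimum":-1,"maximum":1},"dy":{"type":"number","minimum":-1,"maximum":1},"dz":{"type":"number","minimum":-1,"maximum":1},"roll":{"type":"number","minimum":-1,"maximum":1},"fingers":{"type":"number"}}}},"grip_force":{"type":"number"}},"required":["rows"]}

```bash
mkdir -p pics; cat > h.py <<'E'
import numpy as np,cv2,json
from workcell import bot,vision
def grab(n):
    c=vision.read_camera(n); np.savez(''+n+'.npz',**{k:np.array(v) for k,v in c.items()}); return c
def load(n): return dict(np.load(''+n+'.npz'))
def K(c): return np.array([[c['fx'],0,c['cx']],[0,c['fy'],c['cy']],[0,0,1]],float)
def ray(c,u,v):
    p=cv2.undistortPoints(np.array([[[u,v]]],float),K(c),np.array(c['distortion'],float))[0,0]
    R=np.array(c['R']);d=R.T@np.array([p[0],p[1],1]);return -R.T@np.array(c['t']),d
def atz(c,u,v,z): o,d=ray(c,u,v);return o+d*(z-o[2])/d[2]
def atd(c,u,v):
    o,d=ray(c,u,v);w=c['depth'][int(v)-1:int(v)+2,int(u)-1:int(u)+2];w=w[w>0];return o+d*np.median(w)
def proj(c,X): return cv2.projectPoints(np.array(X,float).reshape(-1,1,3),cv2.Rodrigues(np.array(c['R']))[0],np.array(c['t'],float),K(c),np.array(c['distortion'],float))[0][:,0]
def save(n,im,s=1,x0=0,y0=0,x1=560,y1=420):
    cv2.imwrite('pics/'+n,cv2.resize(im[y0:y1,x0:x1,::-1],None,fx=s,fy=s,interpolation=cv2.INTER_CUBIC))
E
python3 - <<'E'
from h import *
a=grab('scene');b=grab('side')
im=np.vstack([a['pixels'],b['pixels']])
cv2.imwrite('pics/1.png',cv2.resize(np.hstack([a['pixels'],b['pixels']])[:,:,::-1],(800,300),interpolation=cv2.INTER_AREA))
save('1s.png',a['pixels'],1.42)
save('1d.png',b['pixels'],1.42)
print(bot.read_state(),bot.grip_point_offset)
E
```

```text
{'time': 0.1, 'q': array([-1.31987311e+00,  2.64667822e-01,  1.60527222e+00,  2.31838553e-05,
        1.27371864e+00, -3.69192405e-02]), 'joint_vel': array([ 1.30783500e-03, -3.33408436e-03, -1.55565203e-03, -1.23586676e-06,
        2.85077187e-03,  4.58692071e-04]), 'joint_torque': array([ 4.69435417e-05, -5.16706252e+01, -3.68591845e+01, -1.83861246e-06,
        6.42218016e-03,  3.26089619e-06]), 'tool_pos': array([ 0.19144529, -0.64656974,  0.23007449]), 'tcp_rot': array([-3.10707857e+00, -4.50277046e-01,  3.11776734e-04]), 'wrist_force': array([-1.10614532, -0.3130414 ,  0.07209984]), 'torque': array([-0.03170052,  0.02177744,  0.01660137]), 'width': 1.000634088161954} 0.0187
```

View pics/1s.png

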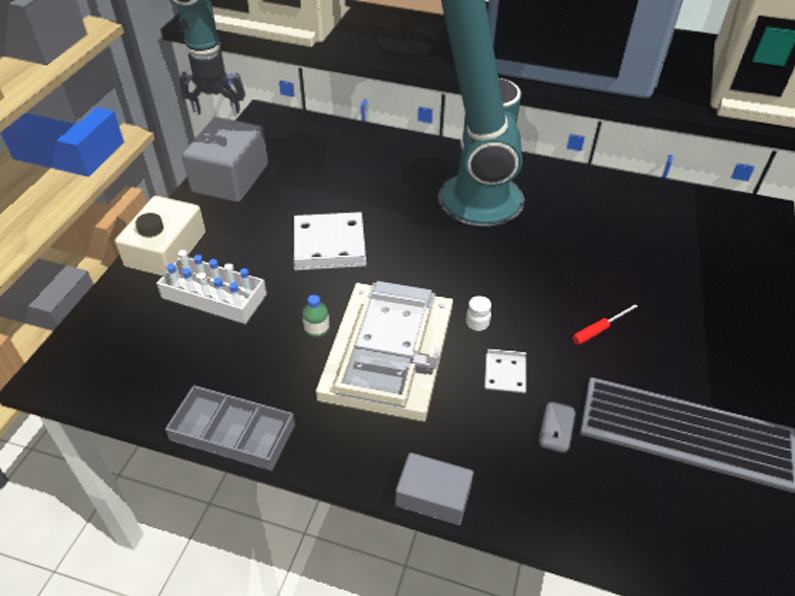

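View pics/1d.png

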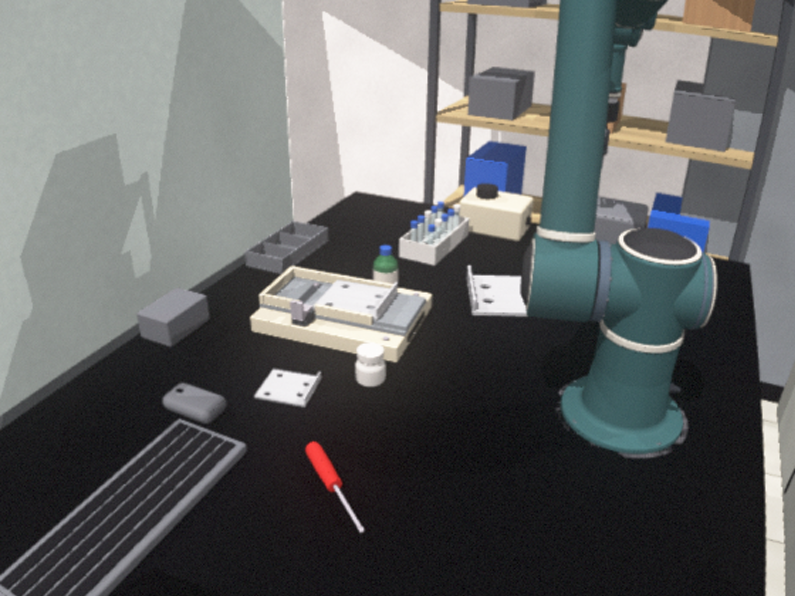

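The scene picture (795 px wide) shows three covers: a large one at (330,240), a small one at (505,370), and one in the base's channel at (390,325). The one in the channel is middle-sized and starts on the sill as described, so I'll confirm it in an enlarged crop.

```bash
python3 - <<'E'
from h import *
a=load('scene');b=load('side')
save('2.png',a['pixels'],6,215,192,330,298)
# depth check: base top points cloud
for n,c in (('scene',a),('side',b)):
    v,u=np.mgrid[0:420,0:560];p=cv2.undistortPoints(np.stack([u,v],-1).reshape(-1,1,2).astype(float),K(c),c['distortion'])[:,0]
    d=c['depth'].reshape(-1);X=np.c_[p*d[:,None],d]-c['t'];X=X@c['R']
    m=(d>0)&(abs(X[:,2]-.0355)<.004)&(X[:,0]>.35)&(X[:,0]<.95)&(abs(X[:,1])<.35)
    print(n,m.sum(),np.median(X[m],0))
    px=c['pixels'].reshape(-1,3).astype(int);cream=m&(px[:,0]>px[:,2]+20)&(px.sum(1)>450)
    r=cv2.minAreaRect(X[cream,:2].astype(np.float32));print(cream.sum(),r)
print(a['t'],-a['R'].T@a['t'])
E
```

```text
scene 2384 [ 0.65836497 -0.1179111   0.03510717]
651 ((0.5936494469642639, -0.06841525435447693), (0.3236654996871948, 0.2307465374469757), 5.206055641174316)
side 1638 [0.57780541 0.01893275 0.035979  ]
553 ((0.5887800455093384, -0.08481107652187347), (0.31977379322052, 0.267362117767334), 4.793549537658691)
[ 0.222576   -0.27246218  1.96219258] [1.5387689  0.24751125 1.24294163]
```

View pics/2.png

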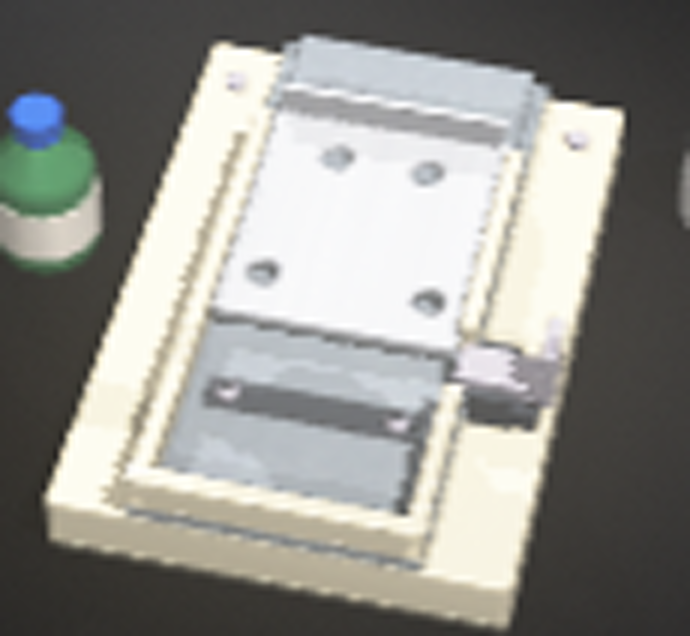

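The crop confirms it: a lipped plate with four holes lies in the channel on the sill. The far studs show at crop (230,390) and (400,422), the lip top runs from (280,88) to (508,135), and the bolt is at (505,365), drawn out.

```bash
cat >> h.py <<'E'
def frame(o,yaw):
    c,s=np.cos(yaw),np.sin(yaw);R=np.array([[c,-s,0],[s,c,0],[0,0,1]])
    return (lambda X:(np.asarray(X)-[*o,0])@R),(lambda X:np.asarray(X)@R.T+[*o,0])
E
python3 - <<'E'
from h import *
a=load('scene')
q=lambda x,y,z:atz(a,215+x/6-.4,192+y/6-.4,z)
nr,nl,fl,fr=[q(x,y,.036) for x,y in((217,44),(624,108),(513,586),(48,503))]
print(nr,nl,fl,fr)
cen=(nr+nl+fl+fr)/4;d=(fl+fr-nl-nr);yaw=np.arctan2(d[1],d[0]);d2=(nl+fl-nr-fr)
print('cen',cen,np.degrees(yaw),np.degrees(np.arctan2(-d2[0],d2[1])),np.linalg.norm(d)/2,np.linalg.norm(d2)/2)
tob,tow=frame(cen[:2],yaw)
for n,x,y,z in(('studR',230,390,.0515),('studL',400,422,.0515),('lipR',283,88,.078),('lipL',508,132,.078),('farR',215,312,.058),('farL',450,355,.058),('hole nr',338,157,.058),('hole nl',428,173,.058),('hole fr',263,271,.058),('hole fl',428,301,.058),('tab',557,320,.092),('endwallR',130,470,.066)):
    print(n,tob(q(x,y,z))*1e3)
b=load('side')
for X in ([0.05,.116,.092],[-.160,.115,.036],[.16,.115,.036],[-.16,-.115,.036]):
    print(proj(a,tow(X)),proj(b,tow(X))*1.42)
print(cen,yaw)
E
```

```text
[ 0.4481825  -0.19562468  0.036     ] [0.42391345 0.03060536 0.036     ] [0.73964589 0.06045591 0.036     ] [ 0.76401716 -0.16616525  0.036     ]
cen [ 0.59393975 -0.06768217  0.036     ] 5.364867794649846 6.130583142664344 0.3171729358619982 0.2277279538565459
studR [ 85.771142   -42.35776888  51.5       ]
studL [86.24142511 43.43958876 51.5       ]
lipR [-94.43947206 -59.86845091  78.        ]
lipL [-90.27515155  61.67297368  78.        ]
farR [ 44.74217163 -60.64798066  58.        ]
farL [45.16756649 59.64120865 58.        ]
hole nr [-70.87737401 -24.65329645  58.        ]
hole nl [-70.50473444  23.71632632  58.        ]
hole fr [ 13.45024592 -43.8219786   58.        ]
hole fl [13.88052221 41.79944614 58.        ]
tab [ 38.88189398 110.65057712  92.        ]
endwallR [153.35574509 -73.243274    66.        ]
[[308.5553535  248.16874038]] [[291.83677217 302.20685118]]
[[318.97296898 209.68317683]] [[393.6051448  347.22205451]]
[[300.26444279 290.19036687]] [[245.89586909 316.4548995 ]]
[[250.62833274 198.25888402]] [[428.69646692 292.70978929]]
[ 0.59393975 -0.06768217  0.036     ] 0.09363460695084684
```

Request:
play_rows:
  rows:
    - {"roll":0.93,"fingers":1}
    - {"roll":0.92,"fingers":1}
    - {"roll":0.92,"fingers":1}
    - {"dx":0.516,"dy":-0.84,"fingers":1}
    - {"dx":0.516,"dy":-0.84,"fingers":1}
    - {"dx":0.516,"dy":-0.84,"fingers":1}
    - {"dx":0.516,"dy":-0.84,"fingers":1}
    - {"dx":0.516,"dy":-0.84,"fingers":1}
    - {"dx":0.516,"dy":-0.84,"fingers":1}
    - {"dx":0.516,"dy":-0.84,"fingers":1}
    - {"dx":0.516,"dy":-0.84,"fingers":1}
    - {"dx":0.516,"dy":-0.84,"fingers":1}
    - {"dx":0.516,"dy":-0.84,"fingers":1}
    - {"dx":0.516,"dy":-0.84,"fingers":1}
    - {"dx":0.516,"dy":-0.84,"fingers":1}
    - {"dx":0.516,"dy":-0.84,"fingers":1}
    - {"dx":0.516,"dy":-0.84,"fingers":1}
    - {"dx":0.516,"dy":-0.84,"fingers":1}
    - {"dx":0.516,"dy":-0.84,"fingers":1}

```text
validation failed for argument at $.ro...
```

```bash
cat >> h.py <<'E'
O=(.59394,-.06768);YAW=np.radians(5.36);tob,tow=frame(O,YAW)
def st():
    s=bot.read_state();r=cv2.Rodrigues(np.array(s['tcp_rot']))[0]
    print('t',s['time'],'base',np.round(tob(s['tool_pos'])*1e3,1),'toolyaw',np.degrees(np.arctan2(r[1,0],r[0,0])),'F',np.round(s['wrist_force'],1),'w',s['width'],'q',np.round(s['q'],2));return s
E
python3 - <<'E'
from h import *
w=grab('wrist');st()
save('3.png',w['pixels'],1.42)
E
```

```text
t 0.15 base [-454.8 -538.9  230.2] toolyaw 16.488073570185833 F [0.3 0.4 0.2] w 1.0019659546676216 q [-1.32  0.26  1.61  0.    1.27 -0.04]
```

View pics/3.png

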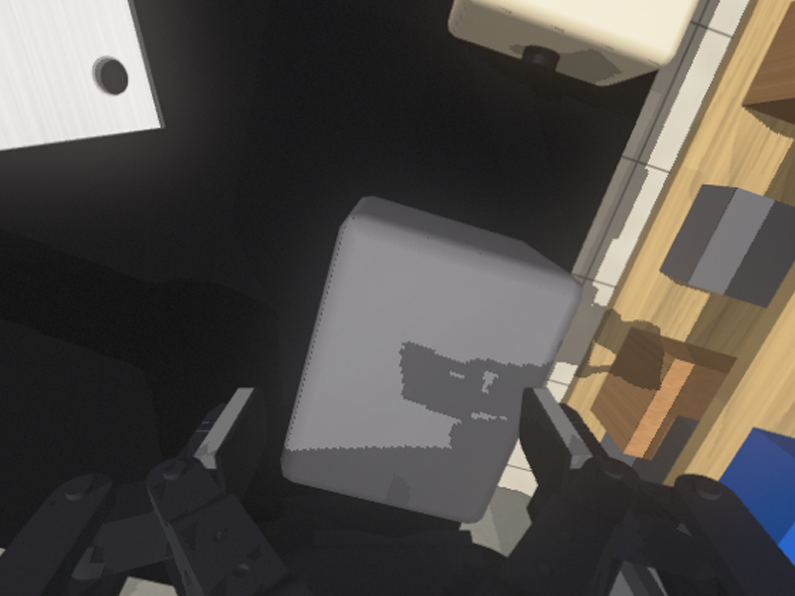

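The call was refused, so the arm is still at its start pose and the picture shows a grey box under the hand. I'll resend with every field filled in.

Request:
play_rows:
  rows:
    - {"dx":0,"dy":0,"dz":0,"roll":0.93,"fingers":1}
    - {"dx":0,"dy":0,"dz":0,"roll":0.92,"fingers":1}
    - {"dx":0,"dy":0,"dz":0,"roll":0.92,"fingers":1}
    - {"dx":0.516,"dy":-0.84,"dz":0,"roll":0,"fingers":1}
    - {"dx":0.516,"dy":-0.84,"dz":0,"roll":0,"fingers":1}
    - {"dx":0.516,"dy":-0.84,"dz":0,"roll":0,"fingers":1}
    - {"dx":0.516,"dy":-0.84,"dz":0,"roll":0,"fingers":1}
    - {"dx":0.516,"dy":-0.84,"dz":0,"roll":0,"fingers":1}
    - {"dx":0.516,"dy":-0.84,"dz":0,"roll":0,"fingers":1}
    - {"dx":0.516,"dy":-0.84,"dz":0,"roll":0,"fingers":1}
    - {"dx":0.516,"dy":-0.84,"dz":0,"roll":0,"fingers":1}
    - {"dx":0.516,"dy":-0.84,"dz":0,"roll":0,"fingers":1}
    - {"dx":0.516,"dy":-0.84,"dz":0,"roll":0,"fingers":1}
    - {"dx":0.516,"dy":-0.84,"dz":0,"roll":0,"fingers":1}
    - {"dx":0.516,"dy":-0.84,"dz":0,"roll":0,"fingers":1}
    - {"dx":0.516,"dy":-0.84,"dz":0,"roll":0,"fingers":1}
    - {"dx":0.516,"dy":-0.84,"dz":0,"roll":0,"fingers":1}
    - {"dx":0.516,"dy":-0.84,"dz":0,"roll":0,"fingers":1}
    - {"dx":0.516,"dy":-0.84,"dz":0,"roll":0,"fingers":1}
  grip_force: 40

```text
time: 1.73
tool_pos: [0.4699, -0.0789, 0.2313]
tcp_rot: [3.138, 0.148, 0.0]
wrist_force: [0.6, -1.8, -0.2]
width: -0.002
```

```bash
python3 - <<'E'
from h import *
w=grab('wrist');st()
save('4.png',w['pixels'],1.42)
print(proj(w,tow([[-.098,0,.068],[-.098,.0605,.078],[-.098,-.0605,.078],[.0137,.043,.058],[.086,.043,.0515],[.05,.116,.092]]))*1.42)
E
```

```text
t 1.7833 base [-121.2    6.2  231.4] toolyaw 5.609048948345557 F [ 2.6  4.1 -0.1] w -0.0009711402958641836 q [-0.21 -0.12  2.01  0.01  1.25  1.26]
[[392.83688207 235.98204514]
 [302.59500075 238.57042027]
 [483.09091913 238.72553989]
 [325.30599838  58.32319585]
 [321.49454732 -73.48408597]
 [178.06910645 -28.82541279]]
```

View pics/4.png

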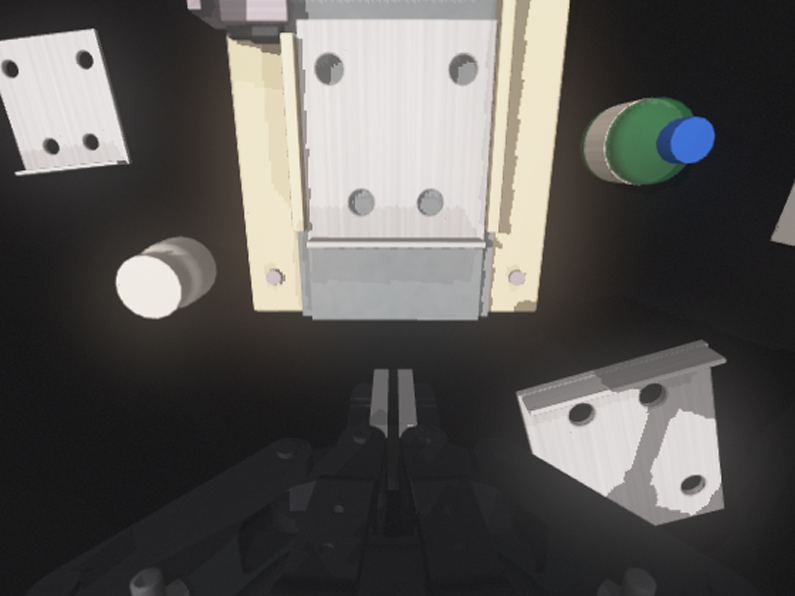

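The wrist picture (795 px wide) shows the lip from (308,243) to (490,243), parallel to the tool's y. It is about 4 mm towards -y and a few mm nearer than my scene estimate. I'll back off 8 mm, centre and descend.

Request:
play_rows:
  rows:
    - {"dx":-0.2,"dy":0.2,"dz":0.5,"roll":0,"fingers":1}
    - {"dx":0,"dy":0,"dz":0.8,"roll":0,"fingers":1}
    - {"dx":0,"dy":0,"dz":0.8,"roll":0,"fingers":1}
    - {"dx":0,"dy":0,"dz":0.8,"roll":0,"fingers":1}
    - {"dx":0,"dy":0,"dz":0.6,"roll":0,"fingers":1}
    - {"dx":0,"dy":0,"dz":0.4,"roll":0,"fingers":1}
    - {"dx":0,"dy":0,"dz":0.2,"roll":0,"fingers":1}
    - {"dx":0,"dy":0,"dz":0,"roll":0,"fingers":1}
    - {"dx":0,"dy":0,"dz":0,"roll":0,"fingers":1}

```text
time: 2.53
tool_pos: [0.4625, -0.0898, 0.0675]
tcp_rot: [-3.138, -0.148, 0.0]
wrist_force: [0.7, 0.3, 0.8]
width: -0.0
```

```bash
python3 - <<'E'
from h import *
w=grab('wrist');st()
E
```

```text
t 2.5833 base [-132.1  -10.    68.3] toolyaw 5.403294744631985 F [-0.1  0.9  0.6] w 8.717802983344985e-05 q [-0.24  0.05  2.18  0.    0.91  1.23]
```

Request:
play_rows:
  rows:
    - {"dx":0.05,"dy":-0.1,"dz":0.08,"roll":0,"fingers":1}
    - {"dx":0.05,"dy":-0.1,"dz":0.08,"roll":0,"fingers":1}
    - {"dx":0.05,"dy":0,"dz":0,"roll":0,"fingers":1}
    - {"dx":0.05,"dy":0,"dz":0,"roll":0,"fingers":1}
    - {"dx":0.05,"dy":0,"dz":0,"roll":0,"fingers":1}
    - {"dx":0.05,"dy":0,"dz":0,"roll":0,"fingers":1}
    - {"dx":0.05,"dy":0,"dz":0,"roll":0,"fingers":1}
    - {"dx":0.05,"dy":0,"dz":0,"roll":0,"fingers":1}
    - {"dx":0.05,"dy":0,"dz":0,"roll":0,"fingers":1}
    - {"dx":0.05,"dy":0,"dz":0,"roll":0,"fingers":1}
    - {"dx":0.05,"dy":0,"dz":0,"roll":0,"fingers":1}
    - {"dx":0.05,"dy":0,"dz":0,"roll":0,"fingers":1}
    - {"dx":0.05,"dy":0,"dz":0,"roll":0,"fingers":1}
    - {"dx":0.05,"dy":0,"dz":0,"roll":0,"fingers":1}
    - {"dx":0.05,"dy":0,"dz":0,"roll":0,"fingers":1}

```text
time: 3.83
tool_pos: [0.4914, -0.0788, 0.0608]
tcp_rot: [-3.138, -0.148, 0.001]
wrist_force: [-3.5, -0.5, 2.3]
width: 0.001
```

```bash
python3 - <<'E'
from h import *
w=grab('wrist');st();save('5.png',w['pixels'],1.42)
E
```

```text
t 3.8833 base [-102.5   -1.5   60.9] toolyaw 5.406289571789054 F [-1.9  0.7 -0.9] w 0.0007449368253775527 q [-0.21  0.11  2.13  0.    0.9   1.27]
```

View pics/5.png

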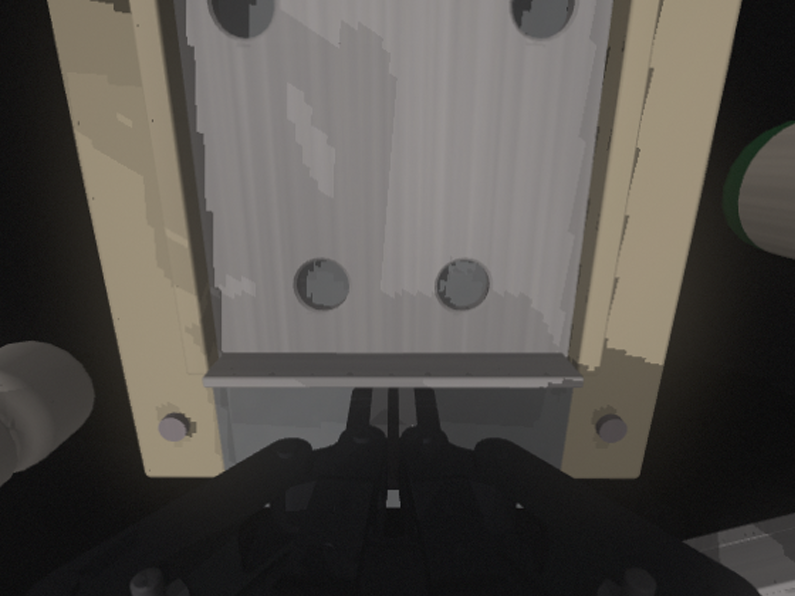

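The picture shows the fingertips against the middle of the lip (lip at row 380, fingers at column 393), with the wrist force reading about 3.5 N. The cover is square in the channel, so I'll slide on.

Request:
play_rows:
  rows:
    - {"dx":0.05,"dy":0,"dz":0,"roll":0,"fingers":1}
    - {"dx":0.05,"dy":0,"dz":0,"roll":0,"fingers":1}
    - {"dx":0.05,"dy":0,"dz":0,"roll":0,"fingers":1}
    - {"dx":0.05,"dy":0,"dz":0,"roll":0,"fingers":1}
    - {"dx":0.05,"dy":0,"dz":0,"roll":0,"fingers":1}
    - {"dx":0.05,"dy":0,"dz":0,"roll":0,"fingers":1}
    - {"dx":0.05,"dy":0,"dz":0,"roll":0,"fingers":1}
    - {"dx":0.05,"dy":0,"dz":0,"roll":0,"fingers":1}
    - {"dx":0.05,"dy":0,"dz":0,"roll":0,"fingers":1}
    - {"dx":0.05,"dy":0,"dz":0,"roll":0,"fingers":1}
    - {"dx":0.05,"dy":0,"dz":0,"roll":0,"fingers":1}
    - {"dx":0.05,"dy":0,"dz":0,"roll":0,"fingers":1}
    - {"dx":0.05,"dy":0,"dz":0,"roll":0,"fingers":1}
    - {"dx":0.05,"dy":0,"dz":0,"roll":0,"fingers":1}
    - {"dx":0.05,"dy":0,"dz":0,"roll":0,"fingers":1}
    - {"dx":0.05,"dy":0,"dz":0,"roll":0,"fingers":1}
    - {"dx":0.05,"dy":0,"dz":0,"roll":0,"fingers":1}
    - {"dx":0.05,"dy":0,"dz":0,"roll":0,"fingers":1}
    - {"dx":0.05,"dy":0,"dz":0,"roll":0,"fingers":1}
    - {"dx":0.05,"dy":0,"dz":0,"roll":0,"fingers":1}

```text
time: 5.55
tool_pos: [0.5319, -0.075, 0.0608]
tcp_rot: [-3.138, -0.148, -0.001]
wrist_force: [-1.4, 0.1, -1.8]
width: -0.002
```

```bash
python3 - <<'E'
from h import *
w=grab('scene');st()
w5=load('wrist')
for u,v in((321,284),(463,284)): print(tob(atz(w5,u/1.42,v/1.42,.058))*1e3)
save('6.png',w['pixels'],6,215,192,330,298)
E
```

```text
t 5.6 base [-62.   -1.5  60.9] toolyaw 5.410794594414707 F [-1.4  0.6 -0.4] w 0.0039554377551002055 q [-0.19  0.18  2.05  0.    0.91  1.29]
[-64.61202033  22.5899796   58.        ]
[-64.56535381 -25.71141113  58.        ]
```

View pics/6.png

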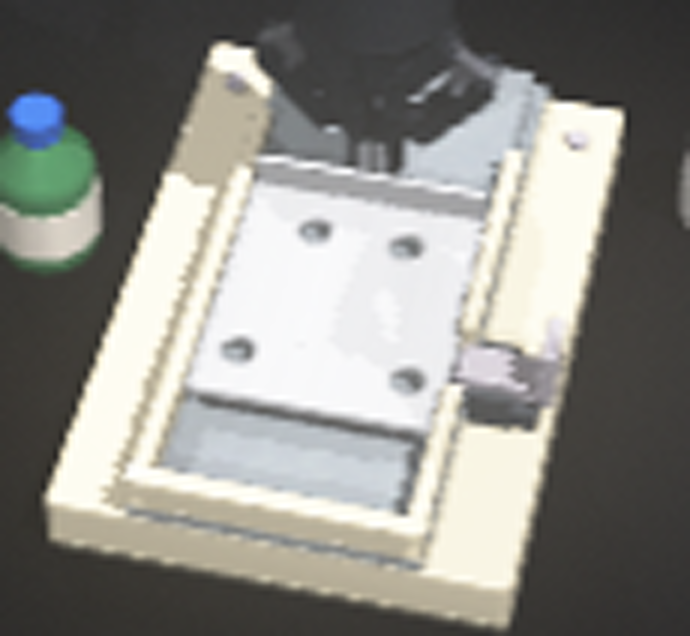

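The cover has slid evenly: far holes now at crop (238,349) and (408,380), cover at about x = 18 mm. By the visible studs, about 26 mm remain, so I'll go slower now.

Request:
play_rows:
  rows:
    - {"dx":0.05,"dy":0,"dz":0,"roll":0,"fingers":1}
    - {"dx":0.05,"dy":0,"dz":0,"roll":0,"fingers":1}
    - {"dx":0.05,"dy":0,"dz":0,"roll":0,"fingers":1}
    - {"dx":0.05,"dy":0,"dz":0,"roll":0,"fingers":1}
    - {"dx":0.05,"dy":0,"dz":0,"roll":0,"fingers":1}
    - {"dx":0.05,"dy":0,"dz":0,"roll":0,"fingers":1}
    - {"dx":0.025,"dy":0,"dz":0,"roll":0,"fingers":1}
    - {"dx":0.025,"dy":0,"dz":0,"roll":0,"fingers":1}
    - {"dx":0.025,"dy":0,"dz":0,"roll":0,"fingers":1}
    - {"dx":0.025,"dy":0,"dz":0,"roll":0,"fingers":1}
    - {"dx":0.025,"dy":0,"dz":0,"roll":0,"fingers":1}
    - {"dx":0.025,"dy":0,"dz":0,"roll":0,"fingers":1}
    - {"dx":0.025,"dy":0,"dz":0,"roll":0,"fingers":1}
    - {"dx":0.025,"dy":0,"dz":0,"roll":0,"fingers":1}
    - {"dx":0.025,"dy":0,"dz":0,"roll":0,"fingers":1}
    - {"dx":0.025,"dy":0,"dz":0,"roll":0,"fingers":1}

```text
time: 6.93
tool_pos: [0.5518, -0.0729, 0.0606]
tcp_rot: [-3.138, -0.148, 0.005]
wrist_force: [-6.1, -1.6, 3.7]
width: 0.002
```

Request:
play_rows:
  rows:
    - {"dx":0.025,"dy":0,"dz":0,"roll":0,"fingers":1}
    - {"dx":0.025,"dy":0,"dz":0,"roll":0,"fingers":1}

```text
time: 7.1
tool_pos: [0.5537, -0.0727, 0.0606]
tcp_rot: [-3.138, -0.148, 0.006]
wrist_force: [-8.1, -1.1, 5.8]
width: -0.003
```

Request:
play_rows:
  rows:
    - {"dx":0.025,"dy":0,"dz":0,"roll":0,"fingers":1}
    - {"dx":0.025,"dy":0,"dz":0,"roll":0,"fingers":1}

```text
time: 7.27
tool_pos: [0.5537, -0.0727, 0.0603]
tcp_rot: [-3.138, -0.149, 0.012]
wrist_force: [-11.6, -2.1, 9.5]
width: 0.001
```

```bash
python3 - <<'E'
from h import *
a=load('scene')
for x,y in ((238,349),(408,380)): print(tob(atz(a,215+x/6-.4,192+y/6-.4,.058))*1e3)
w=grab('wrist');st()
for z in (.058,.050):
  g=w['depth']
v,u=np.mgrid[0:420:2,0:560:2];p=cv2.undistortPoints(np.stack([u,v],-1).reshape(-1,1,2).astype(float),K(w),w['distortion'])[:,0]
d=w['depth'][::2,::2].reshape(-1);X=tob((np.c_[p*d[:,None],d]-w['t'])@w['R'])*1e3
for xs in ((-10,10),(20,40),(50,70),(70,90)):
  for ys in ((-55,-45),(-10,10),(45,55)):
    m=(d>0)&(X[:,0]>xs[0])&(X[:,0]<xs[1])&(X[:,1]>ys[0])&(X[:,1]<ys[1]);print(xs,ys,m.sum(),np.median(X[m,2]) if m.any() else '')
E
```

```text
[ 64.99754139 -43.50446952  58.        ]
[65.07002501 42.72042868 58.        ]
t 7.3167 base [-40.5  -1.2  60.3] toolyaw 5.434289836823835 F [-10.3  -0.8   8. ] w 0.0019622405940255207 q [-0.17  0.22  2.   -0.    0.93  1.3 ]
(-10, 10) (-55, -45) 190 49.786177405897604
(-10, 10) (-10, 10) 380 49.936644802893596
(-10, 10) (45, 55) 185 50.00907141499241
(20, 40) (-55, -45) 234 49.87584608436516
(20, 40) (-10, 10) 464 49.85963871782203
(20, 40) (45, 55) 227 49.98183020418113
(50, 70) (-55, -45) 275 49.87363134051984
(50, 70) (-10, 10) 553 49.93399310068358
(50, 70) (45, 55) 275 49.93557500384185
(70, 90) (-55, -45) 227 48.666110624377254
(70, 90) (-10, 10) 433 49.85606386975489
(70, 90) (45, 55) 224 49.5516720467829
```

The cover has dropped: its top lies at z = 49.9 mm everywhere (44 + 6), and the push is now blocked with force rising to about 11 N. I'll back off, lift and go round to the bolt's outer side.

Request:
play_rows:
  rows:
    - {"dx":-0.05,"dy":0,"dz":0,"roll":0,"fingers":1}
    - {"dx":-0.05,"dy":0,"dz":0,"roll":0,"fingers":1}
    - {"dx":-0.1,"dy":0,"dz":0,"roll":0,"fingers":1}
    - {"dx":-0.1,"dy":0,"dz":0,"roll":0,"fingers":1}
    - {"dx":0,"dy":0,"dz":-0.4,"roll":0,"fingers":1}
    - {"dx":0,"dy":0,"dz":-0.8,"roll":0,"fingers":1}
    - {"dx":0,"dy":0,"dz":-0.8,"roll":0,"fingers":1}
    - {"dx":0,"dy":0,"dz":-0.4,"roll":0,"fingers":1}
    - {"dx":0.43,"dy":-0.63,"dz":0,"roll":0,"fingers":1}
    - {"dx":0.43,"dy":-0.63,"dz":0,"roll":0,"fingers":1}
    - {"dx":0.43,"dy":-0.63,"dz":0,"roll":0,"fingers":1}
    - {"dx":0.43,"dy":-0.63,"dz":0,"roll":0,"fingers":1}
    - {"dx":0.43,"dy":-0.63,"dz":0,"roll":0,"fingers":1}
    - {"dx":0.43,"dy":-0.63,"dz":0,"roll":0,"fingers":1}

```text
time: 8.48
tool_pos: [0.6345, 0.0879, 0.1571]
tcp_rot: [-3.138, -0.148, -0.001]
wrist_force: [1.4, -0.1, 0.4]
width: 0.003
```

Request:
play_rows:
  rows:
    - {"dx":0,"dy":0,"dz":0,"roll":-1,"fingers":1}
    - {"dx":0,"dy":0,"dz":0,"roll":-1,"fingers":1}
    - {"dx":0,"dy":0,"dz":0,"roll":-1,"fingers":1}
    - {"dx":0,"dy":0,"dz":0,"roll":-1,"fingers":1}
    - {"dx":0,"dy":0,"dz":0,"roll":-1,"fingers":1}
    - {"dx":0,"dy":0,"dz":0,"roll":-1,"fingers":1}
    - {"dx":0,"dy":0,"dz":0,"roll":-1,"fingers":1}
    - {"dx":0,"dy":0,"dz":0,"roll":-1,"fingers":1}
    - {"dx":0,"dy":0,"dz":0,"roll":-1,"fingers":1}
    - {"dx":0,"dy":0,"dz":0,"roll":-1,"fingers":1}
    - {"dx":0,"dy":0,"dz":0,"roll":-1,"fingers":1}
    - {"dx":0,"dy":0,"dz":0,"roll":-1,"fingers":1}
    - {"dx":0,"dy":0,"dz":0,"roll":-1,"fingers":1}
    - {"dx":0,"dy":0,"dz":0,"roll":-1,"fingers":1}
    - {"dx":0,"dy":0,"dz":0,"roll":-1,"fingers":1}
    - {"dx":0,"dy":0,"dz":0,"roll":-1,"fingers":1}
    - {"dx":0,"dy":0,"dz":0,"roll":-1,"fingers":1}
    - {"dx":0,"dy":0,"dz":0,"roll":-1,"fingers":1}
    - {"dx":0,"dy":0,"dz":0,"roll":-1,"fingers":1}
    - {"dx":0,"dy":0,"dz":0,"roll":-1,"fingers":1}

```text
time: 10.15
tool_pos: [0.6339, 0.0866, 0.1569]
tcp_rot: [2.305, 2.134, 0.001]
wrist_force: [0.4, -0.3, 0.2]
width: -0.003
```

Request:
play_rows:
  rows:
    - {"dx":0,"dy":0,"dz":0,"roll":-1,"fingers":1}
    - {"dx":0,"dy":0,"dz":0,"roll":-1,"fingers":1}
    - {"dx":0,"dy":0,"dz":0,"roll":-0.5,"fingers":1}
    - {"dx":0,"dy":0,"dz":0,"roll":0,"fingers":1}
    - {"dx":0,"dy":0,"dz":0,"roll":0,"fingers":1}

```text
time: 10.57
tool_pos: [0.6338, 0.0865, 0.1569]
tcp_rot: [2.115, 2.322, 0.0]
wrist_force: [-0.1, -0.5, -0.1]
width: 0.0
```

```bash
python3 - <<'E'
from h import *
w=grab('scene');st();s=grab('side')
save('7.png',w['pixels'],6,215,192,330,298)
E
```

```text
t 10.6167 base [ 54.1 149.8 156.9] toolyaw 95.34669819883678 F [-0.6  0.4 -1.2] w 1.2958329950652233e-05 q [0.1  0.25 1.76 0.   1.13 0.  ]
```

View pics/7.png

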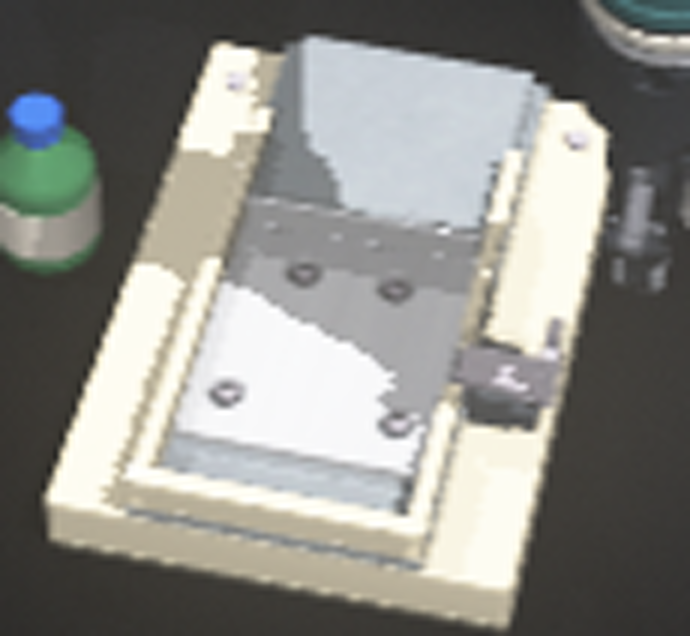

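The picture shows a stud inside all four holes: (303,273), (395,290), (227,393) and (397,425). The bolt is still out, with its tab at (555,350). I'll go down beside the tab and push.

Request:
play_rows:
  rows:
    - {"dx":0,"dy":-0.1,"dz":0.4,"roll":0,"fingers":1}
    - {"dx":0,"dy":0,"dz":0.7,"roll":0,"fingers":1}
    - {"dx":0,"dy":0,"dz":0.6,"roll":0,"fingers":1}
    - {"dx":0,"dy":0,"dz":0.37,"roll":0,"fingers":1}
    - {"dx":0,"dy":0,"dz":0,"roll":0,"fingers":1}
    - {"dx":-0.1,"dy":0,"dz":0,"roll":0,"fingers":1}
    - {"dx":-0.1,"dy":0,"dz":0,"roll":0,"fingers":1}
    - {"dx":-0.1,"dy":0,"dz":0,"roll":0,"fingers":1}
    - {"dx":-0.06,"dy":0,"dz":0,"roll":0,"fingers":1}
    - {"dx":-0.06,"dy":0,"dz":0,"roll":0,"fingers":1}
    - {"dx":-0.06,"dy":0,"dz":0,"roll":0,"fingers":1}
    - {"dx":-0.06,"dy":0,"dz":0,"roll":0,"fingers":1}
    - {"dx":-0.06,"dy":0,"dz":0,"roll":0,"fingers":1}
    - {"dx":-0.06,"dy":0,"dz":0,"roll":0,"fingers":1}
    - {"dx":-0.06,"dy":0,"dz":0,"roll":0,"fingers":1}

```text
time: 11.92
tool_pos: [0.6326, 0.0578, 0.0743]
tcp_rot: [-2.114, -2.323, -0.001]
wrist_force: [-0.5, 1.7, 1.3]
width: 0.001
```

```bash
python3 - <<'E'
from h import *
st();w=grab('scene');save('8.png',w['pixels'],6,215,192,330,298)
E
```

```text
t 11.9167 base [ 50.2 121.3  74.3] toolyaw 95.40181831489033 F [-0.5  1.7  1.3] w 0.0014536594703100701 q [ 0.05  0.33  1.83  0.    0.98 -0.04]
```

View pics/8.png

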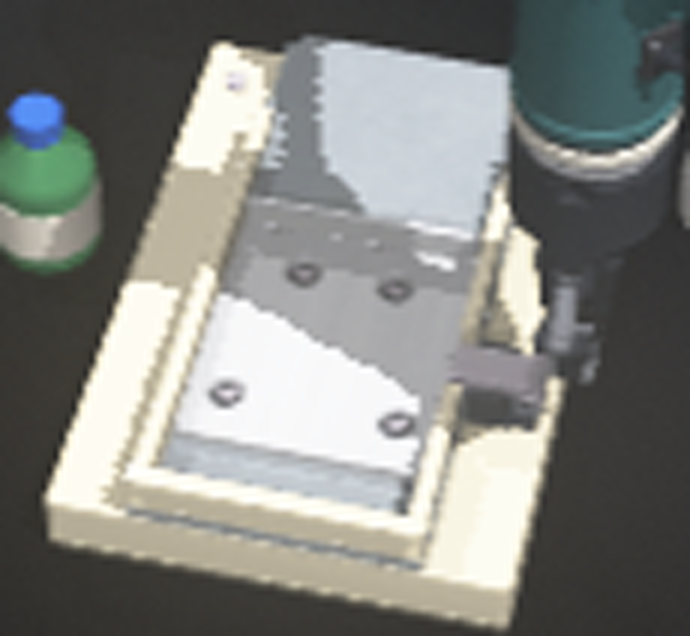

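The fingers touch the tab at about (550,350) with 1.7 N, and the bolt has started moving in over the cover. Pushing on.

Request:
play_rows:
  rows:
    - {"dx":-0.05,"dy":0,"dz":0,"roll":0,"fingers":1}
    - {"dx":-0.05,"dy":0,"dz":0,"roll":0,"fingers":1}
    - {"dx":-0.05,"dy":0,"dz":0,"roll":0,"fingers":1}
    - {"dx":-0.05,"dy":0,"dz":0,"roll":0,"fingers":1}
    - {"dx":-0.05,"dy":0,"dz":0,"roll":0,"fingers":1}
    - {"dx":-0.05,"dy":0,"dz":0,"roll":0,"fingers":1}
    - {"dx":-0.05,"dy":0,"dz":0,"roll":0,"fingers":1}
    - {"dx":-0.05,"dy":0,"dz":0,"roll":0,"fingers":1}
    - {"dx":-0.05,"dy":0,"dz":0,"roll":0,"fingers":1}
    - {"dx":-0.05,"dy":0,"dz":0,"roll":0,"fingers":1}

```text
time: 12.8
tool_pos: [0.6345, 0.0373, 0.0741]
tcp_rot: [-2.114, -2.324, -0.0]
wrist_force: [-0.8, 1.7, 1.7]
width: -0.001
```

Request:
play_rows:
  rows:
    - {"dx":-0.025,"dy":0,"dz":0,"roll":0,"fingers":1}
    - {"dx":-0.025,"dy":0,"dz":0,"roll":0,"fingers":1}
    - {"dx":-0.025,"dy":0,"dz":0,"roll":0,"fingers":1}

```text
time: 13.05
tool_pos: [0.6347, 0.0345, 0.0741]
tcp_rot: [-2.114, -2.324, -0.0]
wrist_force: [-0.5, 2.3, 0.8]
width: -0.002
```

Request:
play_rows:
  rows:
    - {"dx":-0.025,"dy":0,"dz":0,"roll":0,"fingers":1}
    - {"dx":-0.025,"dy":0,"dz":0,"roll":0,"fingers":1}
    - {"dx":-0.025,"dy":0,"dz":0,"roll":0,"fingers":1}

```text
time: 13.3
tool_pos: [0.6349, 0.0335, 0.0742]
tcp_rot: [-2.114, -2.321, -0.004]
wrist_force: [-0.4, 11.7, 2.4]
width: -0.003
```

Request:
play_rows:
  rows:
    - {"dx":-0.025,"dy":0,"dz":0,"roll":0,"fingers":1}
    - {"dx":-0.025,"dy":0,"dz":0,"roll":0,"fingers":1}

```text
time: 13.47
tool_pos: [0.6348, 0.0334, 0.0741]
tcp_rot: [-2.113, -2.319, -0.007]
wrist_force: [-2.3, 16.2, 2.6]
width: 0.0
```

The bolt has hit its stop: the TCP no longer advances and the force has risen to 16 N. I'll back off, lift and check.

Request:
play_rows:
  rows:
    - {"dx":0.1,"dy":0,"dz":0,"roll":0,"fingers":1}
    - {"dx":0.2,"dy":0,"dz":0,"roll":0,"fingers":1}
    - {"dx":0.5,"dy":0,"dz":0,"roll":0,"fingers":1}
    - {"dx":0.2,"dy":0,"dz":-0.6,"roll":0,"fingers":1}
    - {"dx":0,"dy":0,"dz":-0.9,"roll":0,"fingers":1}
    - {"dx":0,"dy":0,"dz":-0.9,"roll":0,"fingers":1}
    - {"dx":0,"dy":-0.6,"dz":-0.5,"roll":0,"fingers":1}
    - {"dx":0,"dy":-0.6,"dz":0,"roll":0,"fingers":1}
    - {"dx":0,"dy":0,"dz":0,"roll":0,"fingers":1}
    - {"dx":0,"dy":0,"dz":0,"roll":0,"fingers":1}

```text
time: 14.3
tool_pos: [0.5828, 0.0645, 0.1902]
tcp_rot: [2.113, 2.323, -0.0]
wrist_force: [-0.0, 0.1, -0.7]
width: 0.002
```

```bash
python3 - <<'E'
from h import *
st();w=grab('scene');save('9.png',w['pixels'],6,215,192,330,298)
w=grab('wrist');b=grab('side')
for c in (w,b):
    v,u=np.mgrid[0:420,0:560];p=cv2.undistortPoints(np.stack([u,v],-1).reshape(-1,1,2).astype(float),K(c),c['distortion'])[:,0]
    d=c['depth'].reshape(-1);X=tob((np.c_[p*d[:,None],d]-c['t'])@c['R'])*1e3
    m=(d>0)&(abs(X[:,0]-50)<10)&(X[:,2]>70)&(X[:,2]<97)&(X[:,1]>60)&(X[:,1]<140)
    print('tab',m.sum(),np.percentile(X[m,1],[2,50,98]) if m.any() else '')
    for xs in ((-10,10),(20,35),(70,80)):
      for ys in ((-55,-45),(-10,10),(45,55)):
        m=(d>0)&(X[:,0]>xs[0])&(X[:,0]<xs[1])&(X[:,1]>ys[0])&(X[:,1]<ys[1]);print(xs,ys,m.sum(),np.median(X[m,2]) if m.any() else '')
E
```

```text
t 14.3 base [  1.3 132.6 190.2] toolyaw 95.41132528011525 F [-0.   0.1 -0.7] w 0.0015093586449224428 q [ 0.07  0.13  1.84 -0.    1.17 -0.03]
tab 374 [79.44627253 85.90952696 86.69560168]
(-10, 10) (-55, -45) 72 49.62767931124899
(-10, 10) (-10, 10) 0 
(-10, 10) (45, 55) 0 
(20, 35) (-55, -45) 0 
(20, 35) (-10, 10) 0 
(20, 35) (45, 55) 48 49.94134827652125
(70, 80) (-55, -45) 0 
(70, 80) (-10, 10) 0 
(70, 80) (45, 55) 67 49.412733916383004
tab 45 [78.13500354 84.89278115 87.86670469]
(-10, 10) (-55, -45) 10 50.04178928897362
(-10, 10) (-10, 10) 26 50.42667141115517
(-10, 10) (45, 55) 0 
(20, 35) (-55, -45) 9 49.512782133020664
(20, 35) (-10, 10) 15 50.21643146358658
(20, 35) (45, 55) 3 60.15063435387546
(70, 80) (-55, -45) 5 49.98123077228326
(70, 80) (-10, 10) 13 50.07383879981839
(70, 80) (45, 55) 0
```

View pics/9.png

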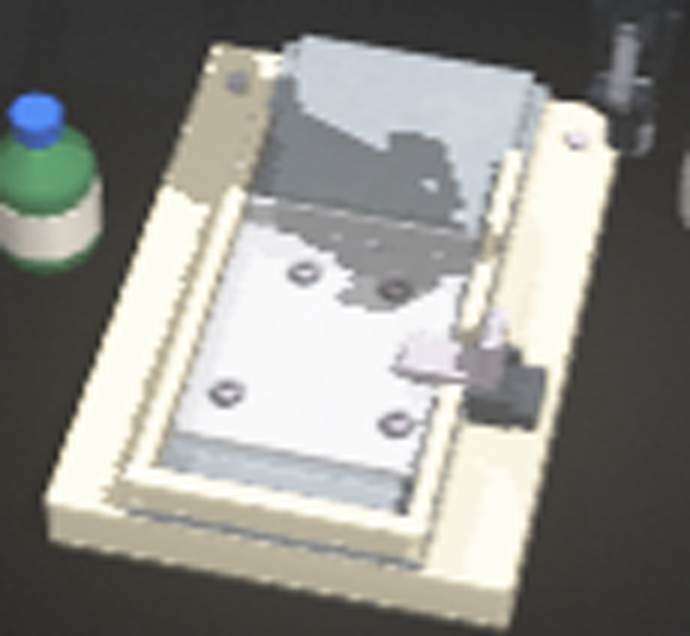

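The bolt's tongue now lies over the cover's edge at (430,358). The tab faces measure y ≈ 79 to 87 mm (80 to 88 expected fully in), the cover is flat, and the hand is clear.

```bash
python3 -c "
from h import *
print(bot.finish_job())"
```

```text
the job is handed in; nothing more can be done
None
```

I slid the middle-sized cover along its channel with the shut fingertips against its lip until its holes dropped over the studs. I then pushed the slide bolt in to its stop and handed the job in at about 14.3 s of robot time.

**Last checks:**
- **Cover:** studs show in all four holes, and the cover's top measures 49.4–50.4 mm high in the base frame (50 expected). One side-camera patch read 60 mm, from only 3 pixels beside the bolt; I took it as the bolt bar, since the wrist camera read 49.9 mm there.
- **Bolt:** its bar lies over the cover's edge, and the tab measures y ≈ 79–87 mm (80–88 expected fully in). It stopped firmly, with the push rising to 16 N.
- **Surroundings:** the hand ended clear of everything with no contact force. The bottle looks unmoved in the last picture. I did not re-measure the other bystanders, but the hand was never lowered near them.

**Disagreements:** the scene and wrist cameras differed by about 1.5–4 mm on the cover's position, too little to matter here. The first move call was refused because its rows left out some fields, and nothing moved then.

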